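# Fish the forming sleeve out of the deep die well with the tapered mandrel

### The arm

A 6-joint arm with a two-finger parallel gripper is mounted at the origin on the work surface. World frame = base frame: x ahead of the robot, y to its left, z up, the work surface at z = 0. Lengths are in mm, angles in rad, forces in N, time in s.
With the tool pointing down it reaches from about 275 to 725 mm from the base axis. Payload 5.6 kg.
Tool frame: the origin (TCP) lies midway between the tips of the shut fingers; the grasp point (between the pads) lies 19 mm behind it; z points along the fingers, y is the line along which they close (so a half turn about z gives the same grasp; the last joint's range is limited). The gripper opens to 85 mm and grips with 20 to 120 N. Pads are 22 mm wide; open, the fingers measure 114 mm over their backs; the gripper's body (76 mm by 85 mm) begins 54 mm behind the grasp point. The pads swing forward as they close: fully open they stand 13 mm farther back than shut.
Start: joints at [1.453, 0.255, 0.108, 0, -1.424, -0.285], TCP at [215.571, 505.986, 231.283] pointing down, gripper open.
Joint ranges: [-2.95, 2.95], [-1.21, 1.97], [-1.09, 1.5], [-2.87, 1.71], [-2.94, -0.07], [-3.05, 3.05]. Speed limits (rad/s): [2.57, 2.57, 3.14, 3.14, 3.14, 3.14].

### API

Orientations are given as [roll, pitch, yaw] about the fixed x, y, z axes, in that order (R = Rz(yaw) Ry(pitch) Rx(roll)).
In Python, from bench import robot gives the robot as it stands.
- The arm moves only by the shell command python3 -m pendant 'ROWS' [OPENING] [FORCE]. ROWS is JSON, a list of rows, each an object with "delta_pos": the shift along the world's x, y, z in mm, a list of three; "turn": the turn, a rotation vector about the world's x, y, z in degrees, a list of three. In form: [{"delta_pos": [tx, ty, tz], "turn": [rx, ry, rz]}, ...]. A call has 1 to 8 rows; each row shifts and turns the commanded pose from where the row before left it; what a row does not reach is not made up. A row lasts 1/10 s, in which the tool goes at most 50 mm and 8.59 degrees, less where a joint would pass 70% of its speed; a pose out of reach is approached as far as the arm can. A call is refused whole if a number of a shift passes 50 or a number of a turn 8.59, either way. A call with a gripper value outside its range is refused whole. OPENING is the closure, from -1 (fully open) to 1 (shut), set as the call begins (- or left out, the last holds). The fingers move at their own pace and stop on an object; FORCE is the grip in N (left out, the last holds). Time passes only in rows, so rows that do not move let the fingers close. It gives the time, the measured TCP pose, the force, the opening and the grip force at its end, in the units of the state.
- robot.get_state(): the state, without advancing time (a new reading comes with each control period).
- robot.get_image(name): name is "scene" or "top"; returns (picture, depth): 384x512x3 uint8, blue, green, red; 384x512 float32, mm along the optical axis (not along the pixel's ray), 0 where there is no reading.
- robot.camera_model(name): a dict with "fx", "fy", "cx", "cy" (pixels), "rvec" (rotation vector, rad) and "tvec" (3), from world to camera coordinates, as OpenCV has them. Camera axes: x right, y down, z forward; pixel columns grow to the right and rows downward; lengths in mm; the calibration is good to about 2 mm. A picture is of the moment at which its call begins. camera_model takes no time and is no camera call.
- robot.hand_in(): hands the job in; it is judged then, once.
The state is a dict: "time_s": time; "q": joint angles; "qvel": joint speeds; "tau": joint torques, N m; "ee_pos": TCP position; "tcp_rot": TCP orientation; "ft_force": force on the tool from outside, world axes, zero at the start; "wrist_torque": the same for the moment, N m; "width": opening from 0.0 (shut) to 1.0 (fully open); "gripper_force": force on a finger pad.
Only numpy, scipy, OpenCV 4.12 (cv2) and the standard library are available. Lean on these libraries where they do the work, as an engineer would, in place of code of your own. Each camera call takes 0.05 s, during which the arm holds its last target. There are 200 camera calls.

### The job

The steel forming sleeve lies at the bottom of the deep square well: fish it out with the tapered mandrel, pushing the taper into its bore by feel just firmly enough that it wedges and stays on, never leaning on it with more than about 15 N and never dropping it. Slide the hanging sleeve under the stripping fork and pull the mandrel up so that the fork strips it off and leaves it upright on the fork's base, at the middle of it, then put the mandrel back in its stand, collar down on the plate. Handle the sleeve only with the mandrel, be gentle with well and fork, and leave the other things alone.

Things in the scene. Friction and masses are not known exactly. Their poses are not given: they have to be found in the camera images.
- sleeve_mid (a point): Forming sleeve: plain loose steel tube piece, 42 mm outside diameter, straight 20 mm bore right through, 30 mm tall, about 200 to 330 g. Stands upright on the well's floor with up to 4 mm play to the walls; it slides there when pushed sideways, so it centres itself on the taper. This point: its centre (15 mm above its underside); z up its axis.
- well_mouth (a point): The well: grey upright square steel tube fixed to the bench, 62 mm outside, bore 50 x 50 mm, 105 mm tall, its floor 6 mm above the bench. This point: centre of its open top, x and y along its sides, z up. The standing sleeve's top is 69 mm below it.
- mandrel_grip (a point): Tapered mandrel, about 240 g, hanging tip-down in its stand. This point: centre of its square wooden handle (26 x 26 mm, 70 mm tall), x and y square to its faces, z up, away from the tip. Its 42 mm collar's underside is 40 mm below. The steel rod is clamped in the handle at another reach each time: the tip is 155 mm below this point, give or take 6 mm, and stays so while used.
- stand_mouth (a point): The mandrel's stand, dark wood, fixed to the bench: bored plate on two side walls, 90 x 80 mm, 132 mm tall, with one upright through hole of 30 mm diameter. This point: centre of the hole on the plate's top. The rod hangs through the hole and the collar rests on the plate, the handle's centre then 40 mm above this point.
- fork_seat (a point): Stripping fork, steel, fixed to the bench: base 90 x 90 mm, 6 mm thick, under a slotted plate on two side walls and a back wall. This point: centre of the base's top face, below the slot's middle, where the sleeve is to stand; z up, x from the open front to the back wall. 76 mm between the side walls; plate and walls start 38 mm before this point.
- sleeve_top (a point): Centre of the sleeve's upper bore edge, z up. The mandrel's shape from its flat tip up: lead-in cone, 11 to 19 mm diameter over the first 10 mm; slow taper, 19 to 23 mm over the next 40 mm, then narrowing to a 16 mm shank. Once the taper bears on this edge (20 to 24 mm above the tip), each mm of push adds 2 to 5 N. Wedged with a push of 8 to 14 N it carries the sleeve; under about 5 N it slips off.
- fork_plate: The fork's slotted plate; origin on the slot's centre line at the plate's underside, 40 mm above the seat; same axes. 6 mm thick; slot 30 mm wide, open at the front, its end 20 mm behind this point. The sleeve goes in from the front below the plate, mandrel standing up through the slot, too wide to pass up through it. The sleeve lets go at a few N and drops the few mm to the base.
- jar: Bystander: a small closed glass jar, 60 mm diameter, 70 mm tall; origin at the centre of its underside.
- doming_block: Bystander: a brass doming cube, 50 mm; origin at the centre of its underside.
- hammer: Bystander: a small hammer lying on the bench, about 0.25 m long.
- bits_tray: Bystander: a small divided wooden tray, 100 x 70 x 25 mm; origin at the centre of its underside.
There are look-alikes about, which are no part of the job. Leave any yellow look-alike of the part that bears well_mouth alone.

How it is judged (in metres and radians):
On the way, in this order (a step that is already met when the one before it is completed fails the run):
1. the sleeve hangs on the mandrel, clear above the well (z of sleeve_mid in the frame of well_mouth above 0.017 m and horizontal distance between sleeve_mid and mandrel_grip below 0.02 m), for 0.1 s.
2. the sleeve stands on the fork's base, stripped off, the mandrel drawn up out of it (horizontal distance between sleeve_mid and fork_seat below 0.014 m and z of sleeve_mid in the frame of fork_seat between 0.011 and 0.019 m and angle between sleeve_mid's own z axis and vertical below 0.08 rad and not (distance between sleeve_mid and mandrel_grip below 0.177 m)), for 0.2 s.
At the end, for the whole second after the job is handed in: The sleeve stands upright (within 0.08 rad) and at rest on the fork's base, within 14 mm of the seat point sideways, and the mandrel hangs upright in its stand with its collar down on the plate (handle's centre 36 to 46 mm above the plate, within 8 mm of the hole's axis, tilted less than 0.12 rad) (horizontal distance between sleeve_mid and fork_seat below 0.014 m and z of sleeve_mid in the frame of fork_seat between 0.011 and 0.019 m and angle between sleeve_mid's own z axis and vertical below 0.08 rad and linear speed of sleeve below 0.02 m/s and horizontal distance between mandrel_grip and stand_mouth below 0.008 m and z of mandrel_grip in the frame of stand_mouth between 0.036 and 0.046 m and angle between mandrel_grip's own z axis and vertical below 0.12 rad); the robot touches nothing.
It fails at once if the sleeve or the mandrel is pressed against the well with more than 20 N (contact force between any of sleeve, mandrel and well above 20 N).
It fails at once if the sleeve or the mandrel is pulled or knocked against the fork's plate with more than 25 N (contact force between any of sleeve, mandrel and fork_plate above 25 N).
It fails at once if the sleeve is dropped (falls more than about 40 mm) (linear speed of sleeve above 0.9 m/s).
It fails at once if the robot itself touches the sleeve (contact force between any of the fingers, the arm and sleeve above 0.5 N).
It fails at once if another thing is moved more than 20 mm (distance of any of jar, doming_block, hammer, bits_tray from where it was at the start of the episode above 0.02 m).
It also fails if it takes over 72 s, if anything falls off the work surface, if the arm or the gripper's body presses on something with over 40 N, if the wrist force passes 120 N, or if a joint passes its speed limit or range.

## Working session

There is one attempt and no reset: what is moved stays moved. The work goes in short steps, Python scripts to look and compute and a shell command to move; the robot and the scene stay as the last step left them, time stands still between calls to the robot, and variables do not carry over. Pictures are saved under pics/ and viewed, at most 10 in all, crops included, and the job is handed in when it is done.

```bash
mkdir -p pics
cat > h.py <<'E'
import numpy as np, cv2
from bench import robot
def cam(n):
    m=robot.camera_model(n); R=cv2.Rodrigues(np.array(m['rvec'],float))[0]; return m,R,np.array(m['tvec'],float).ravel()
def cloud(n,d):
    m,R,t=cam(n); v,u=np.mgrid[:384,:512]
    P=np.stack([(u-m['cx'])/m['fx']*d,(v-m['cy'])/m['fy']*d,d],-1)
    W=(P-t)@R; W[d<=0]=np.nan; return W
def ray(n,u,v,z):
    m,R,t=cam(n); c=-R.T@t; r=R.T@np.array([(u-m['cx'])/m['fx'],(v-m['cy'])/m['fy'],1]); return c+r*(z-c[2])/r[2]
E
python3 - <<'E'
from h import *
for n in('scene','top'):
    p,d=robot.get_image(n); cv2.imwrite(f'pics/{n}0.png',p); np.savez(f'{n}0.npz',p=p,d=d)
    m,R,t=cam(n); print(n,-R.T@t,m['fx'],R[2])
print(robot.get_state())
E
```

```text
scene [1413.58803297  -94.62160381  879.25482707] 433.7249658688199 [-0.72879319  0.01691534 -0.68452492]
top [ 373.72527685  -86.63981815 1215.60048747] 424.8605109997998 [ 0.21567954 -0.01822313 -0.97629414]
{'time_s': 0.1, 'q': array([ 1.45256872e+00,  2.55709290e-01,  1.07123101e-01, -4.03520629e-04,
       -1.42389610e+00, -2.84585123e-01]), 'qvel': array([-0.00045665, -0.00072931,  0.00326862,  0.00165376, -0.00041545,
        0.00100947]), 'tau': array([-4.03308499e-03, -3.87602878e+01,  2.38472772e+01,  5.37803248e+00,
       -3.80507670e-03, -1.53366951e-06]), 'ee_pos': array([215.39444204, 505.58866139, 230.47346521]), 'tcp_rot': array([ 3.13986244e+00, -9.03307841e-05, -4.02872052e-01]), 'ft_force': array([-0.03484438,  0.84125231, -0.27814292]), 'wrist_torque': array([-0.00853558, -0.09391148, -0.01137995]), 'gripper_force': 0.0, 'width': 0.9985195330675616}
```

View pics/scene0.png

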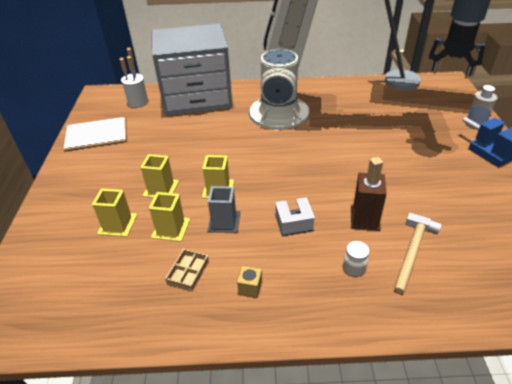

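View pics/top0.png

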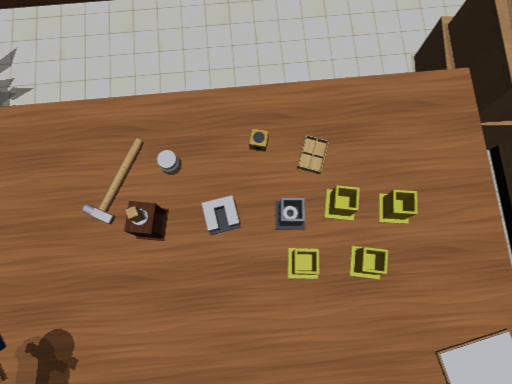

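The scene view shows the grey well (223,205), fork (295,215), stand with handle (372,190), yellow decoys. In the top view these are at (291,212), (221,215) and (142,218), with the sleeve visible in the well at (290,213).

```bash
cat > m.py <<'E'
from h import *
import sys
def band(n,p,d,ctr,r,z0,z1,nm):
    W=cloud(n,d); k=(abs(W[...,0]-ctr[0])<r)&(abs(W[...,1]-ctr[1])<r)&(W[...,2]>z0)&(W[...,2]<z1)
    P=W[k]
    if len(P)<5: print(n,nm,'few',len(P)); return
    rc=cv2.minAreaRect(P[:,:2].astype(np.float32)); print(n,nm,len(P),'rect',np.round(rc[0],1),np.round(rc[1],1),round(rc[2],1),'mean',np.round(P.mean(0),1),'zmed',round(float(np.median(P[:,2])),1))
if __name__=='__main__':
  c={}
  for nm,(u,v),z in(('well',(292,210),105),('fork',(221,214),52),('stand',(142,218),132),('handle',(134,212),207)): c[nm]=ray('top',u,v,z); print(nm,c[nm].round(1))
  for n in('top','scene'):
    D=np.load(n+'0.npz'); a=(n,D['p'],D['d'])
    band(*a,c['well'],50,95,115,'well'); band(*a,c['well'],20,28,44,'sleeve')
    band(*a,c['fork'],65,44,60,'fork'); band(*a,c['stand'],65,124,137,'stand'); band(*a,c['handle'],35,198,214,'handle');band(*a,c['handle'],35,150,200,'handleside')
  D=np.load('top0.npz')['p']; cv2.imwrite('pics/crop.png',cv2.resize(D[170:260,100:330],None,fx=3.4,fy=3.4,interpolation=cv2.INTER_CUBIC))
E
python3 m.py
```

```text
well [ 558.3 -191.9  105. ]
fork [5.737e+02 2.000e-01 5.200e+01]
stand [568.  197.7 132. ]
handle [570.9 196.8 207. ]
top well 238 rect [ 560.7 -193.5] [61.7 61.7] 84.4 mean [ 561.3 -194.   105.2] zmed 105.7
top sleeve 109 rect [ 562.9 -193.2] [37.1 31.5] 86.3 mean [ 561.9 -192.8   36.3] zmed 36.5
top fork 693 rect [578.7   2.1] [81.1 88. ] 9.2 mean [581.1   2.6  53.2] zmed 53.2
top stand 579 rect [572.  203.1] [71.5 80.7] 79.7 mean [567.7 198.5 132.8] zmed 133.0
top handle 127 rect [570.7 202.6] [25.7 25.9] 16.2 mean [570.5 201.5 207.1] zmed 207.6
top handleside 90 rect [567.4 194.6] [16.8 33.3] 62.7 mean [566.1 195.  175.4] zmed 176.3
scene well 268 rect [ 559.8 -193.8] [62.8 66.5] 85.0 mean [ 562.4 -193.1  102.6] zmed 103.5
scene sleeve few 0
scene fork 593 rect [576.2   2.2] [85.6 88.3] 9.0 mean [583.6   2.5  51.6] zmed 51.9
scene stand 455 rect [571.4 202.9] [69.8 85.3] 80.1 mean [581.9 199.6 131.9] zmed 132.0
scene handle 98 rect [572.4 203.1] [26.7 26.6] 21.1 mean [573.8 201.6 205.2] zmed 206.1
scene handleside 210 rect [577.9 199. ] [34.1 20.6] 63.8 mean [578.6 200.3 175. ] zmed 175.4
```

View pics/crop.png

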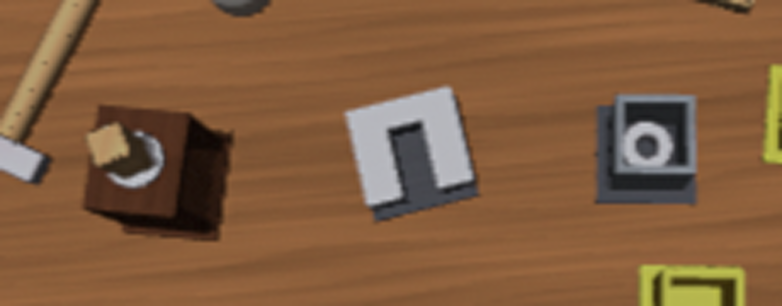

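The crop shows the handle (108,143), fork slot open toward the robot (405,165) and sleeve ring at (647,146), i.e. full-image (290.3,212.9). Estimates are: stand (572,203), fork seat (574,1.6) at yaw +9°, well (560.3,−193.6), handle yaw ~18°.

```bash
python3 -c "
from h import *; print(ray('top',290.3,212.9,36))"
python3 -m pendant '[{"delta_pos":[30,-25,1],"turn":[0,0,5]},{"delta_pos":[30,-25,1],"turn":[0,0,5]},{"delta_pos":[30,-25,1],"turn":[0,0,5]},{"delta_pos":[30,-25,1],"turn":[0,0,5]},{"delta_pos":[30,-25,1],"turn":[0,0,5]},{"delta_pos":[30,-25,1],"turn":[0,0,5]},{"delta_pos":[30,-25,1],"turn":[0,0,5]},{"delta_pos":[30,-25,1],"turn":[0,0,6]}]' -1 60
python3 -m pendant '[{"delta_pos":[30,-25,0],"turn":[0,0,0]},{"delta_pos":[30,-25,0],"turn":[0,0,0]},{"delta_pos":[30,-25,0],"turn":[0,0,0]},{"delta_pos":[25,-25,0],"turn":[0,0,0]},{"delta_pos":[0,0,0],"turn":[0,0,0]},{"delta_pos":[0,0,0],"turn":[0,0,0]}]'
```

```text
[ 561.95992299 -192.78635688   36.        ]
time_s: 0.9
ee_pos: [456.4, 304.7, 238.9]
tcp_rot: [3.141, 0.001, 0.317]
ft_force: [0.8, 1.1, 0.6]
width: 1.005
gripper_force: 0.0
time_s: 1.5
ee_pos: [570.7, 205.3, 238.3]
tcp_rot: [3.142, 0.002, 0.311]
ft_force: [-0.3, 0.8, 0.8]
width: 0.999
gripper_force: 0.0
```

```bash
python3 -m pendant '[{"delta_pos":[1,-2,-20],"turn":[0,0,0]},{"delta_pos":[0,0,-20],"turn":[0,0,0]},{"delta_pos":[0,0,-20],"turn":[0,0,0]},{"delta_pos":[0,0,-16],"turn":[0,0,0]},{"delta_pos":[0,0,0],"turn":[0,0,0]},{"delta_pos":[0,0,0],"turn":[0,0,0]}]'
python3 -m pendant '[{"delta_pos":[0,0,0],"turn":[0,0,0]},{"delta_pos":[0,0,0],"turn":[0,0,0]},{"delta_pos":[0,0,0],"turn":[0,0,0]},{"delta_pos":[0,0,0],"turn":[0,0,0]},{"delta_pos":[0,0,0],"turn":[0,0,0]},{"delta_pos":[0,0,0],"turn":[0,0,0]}]' 1 80
```

```text
time_s: 2.1
ee_pos: [571.2, 204.6, 163.9]
tcp_rot: [3.141, -0.0, 0.314]
ft_force: [0.2, -1.0, 0.2]
width: 0.999
gripper_force: 0.0
time_s: 2.7
ee_pos: [571.8, 204.2, 163.8]
tcp_rot: [-3.141, -0.001, 0.313]
ft_force: [-0.3, 1.0, 2.2]
width: 0.292
gripper_force: 78.5
```

```bash
python3 -m pendant '[{"delta_pos":[0,0,4],"turn":[0,0,0]},{"delta_pos":[0,0,16],"turn":[0,0,0]},{"delta_pos":[0,0,20],"turn":[0,0,0]},{"delta_pos":[0,0,25],"turn":[0,0,0]},{"delta_pos":[0,0,25],"turn":[0,0,0]},{"delta_pos":[0,0,25],"turn":[0,0,0]},{"delta_pos":[0,0,15],"turn":[0,0,0]},{"delta_pos":[0,0,0],"turn":[0,0,0]}]'
python3 - <<'E'
from m import *
for n in('top','scene'):
    p,d=robot.get_image(n); cv2.imwrite(f'pics/{n}1.png',p); np.savez(f'{n}1.npz',p=p,d=d)
    W=cloud(n,d); k=(abs(W[...,0]-572)<14)&(abs(W[...,1]-203)<14)
    k&=(W[...,2]>136)&(W[...,2]<255)
    if n=='scene':
        for z in range(136,256,10):
            q=W[k&(abs(W[...,2]-z)<5)]
            if len(q): print(z,len(q),q.mean(0).round(1),np.ptp(q[:,1]).round(1),q[:,2].min().round(1))
        cv2.imwrite('pics/s1c.png',cv2.resize(p[90:240,310:440],None,fx=4,fy=4,interpolation=cv2.INTER_CUBIC))
print(robot.get_state()['ft_force'],robot.get_state()['ee_pos'])
E
```

```text
time_s: 3.5
ee_pos: [572.3, 204.0, 295.3]
tcp_rot: [-3.141, -0.003, 0.313]
ft_force: [-0.3, -0.7, -3.1]
width: 0.297
gripper_force: 78.7
146 1 [571.8 207.3 150.4] 0.0 150.4
156 11 [574.6 201.6 156.1] 13.6 152.3
166 20 [575.9 200.1 165.6] 16.1 162.1
176 24 [577.8 199.7 176. ] 15.6 171.9
186 27 [577.  199.6 186.3] 19.8 181.7
196 30 [577.4 200.  195.8] 21.5 191.0
206 29 [576.9 200.1 205.7] 20.1 201.0
216 30 [575.6 200.6 215.4] 16.7 211.1
226 19 [575.6 199.9 226.1] 12.4 221.3
236 25 [575.6 200.5 235.7] 14.9 231.0
246 21 [575.7 199.5 246.1] 15.1 241.0
[-0.39740884  0.77125426 -2.85703952] [571.17406423 203.9821074  292.07423058]
```

View pics/s1c.png

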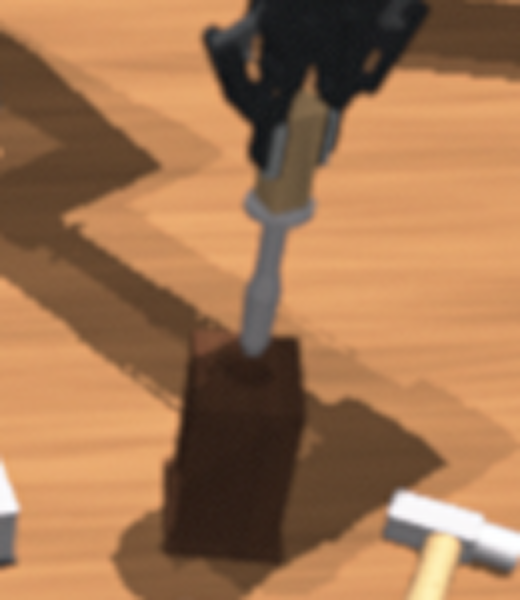

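The mandrel hangs straight in the gripper, tip just above the stand (crop 255,350, about z≈150, reach ≈151). Over to the well.

```bash
python3 -m pendant '[{"delta_pos":[-1,-20,0],"turn":[0,0,0]},{"delta_pos":[-1,-38,0],"turn":[0,0,0]},{"delta_pos":[-1,-40,0],"turn":[0,0,0]},{"delta_pos":[-1,-40,0],"turn":[0,0,0]},{"delta_pos":[-1,-40,0],"turn":[0,0,0]},{"delta_pos":[-1,-40,0],"turn":[0,0,0]},{"delta_pos":[-1,-40,0],"turn":[0,0,0]},{"delta_pos":[-1,-40,0],"turn":[0,0,0]}]'
python3 -m pendant '[{"delta_pos":[-1,-40,0],"turn":[0,0,0]},{"delta_pos":[-1,-38,0],"turn":[0,0,0]},{"delta_pos":[0,-20,0],"turn":[0,0,0]},{"delta_pos":[0,0,0],"turn":[0,0,0]},{"delta_pos":[0,0,0],"turn":[0,0,0]},{"delta_pos":[0,0,0],"turn":[0,0,0]}]'
python3 - <<'E'
from m import *
for n in('top','scene'):
    p,d=robot.get_image(n); np.savez(f'{n}2.npz',p=p,d=d); W=cloud(n,d)
    k=(abs(W[...,0]-562)<20)&(abs(W[...,1]+192)<20)&(W[...,2]>112)&(W[...,2]<250)
    for z in range(130,256,10):
            q=W[k&(abs(W[...,2]-z)<5)]
            if len(q): print(n,z,len(q),q.mean(0).round(1),np.ptp(q[:,1]).round(1),q[:,2].min().round(1))
print(robot.get_state()['ft_force'],robot.get_state()['ee_pos'])
p=np.load('scene2.npz')['p']; cv2.imwrite('pics/s2c.png',cv2.resize(p[90:240,160:290],None,fx=4,fy=4,interpolation=cv2.INTER_CUBIC))
E
```

```text
time_s: 4.4
ee_pos: [562.3, -96.1, 291.9]
tcp_rot: [-3.141, 0.002, 0.313]
ft_force: [0.3, 0.2, -2.3]
width: 0.294
gripper_force: 78.9
time_s: 5.0
ee_pos: [561.2, -191.4, 292.7]
tcp_rot: [-3.141, 0.001, 0.313]
ft_force: [0.9, 0.2, -3.0]
width: 0.293
gripper_force: 78.8
top 160 1 [ 553.4 -186.8  164.8] 0.0 164.8
top 170 5 [ 553.  -190.8  170.5] 12.6 165.2
top 180 4 [ 554.3 -188.8  179.9] 14.7 175.5
top 190 6 [ 553.3 -190.7  188.7] 16.4 186.3
top 200 7 [ 553.1 -188.8  201. ] 13.4 198.7
top 210 3 [ 554.2 -186.1  206.3] 4.5 205.1
scene 150 5 [ 563.8 -191.8  152.7] 10.5 151.4
scene 160 15 [ 565.5 -192.1  160.7] 18.0 156.1
scene 170 21 [ 566.6 -191.3  169.1] 17.9 165.2
scene 180 23 [ 567.3 -192.5  179.7] 18.3 175.6
scene 190 27 [ 567.7 -192.3  190.5] 20.0 185.4
scene 200 29 [ 567.3 -191.2  200.8] 20.1 196.3
scene 210 29 [ 565.8 -192.6  209.5] 17.8 205.5
scene 220 24 [ 564.8 -192.4  220. ] 15.3 215.2
scene 230 21 [ 565.5 -192.2  230.5] 14.6 226.1
scene 240 19 [ 565.  -193.2  240.1] 15.0 235.6
scene 250 14 [ 565.7 -192.2  247.6] 14.5 245.2
[ 0.62301855  0.16234898 -1.41731743] [ 561.50703755 -191.15773621  293.11130655]
```

View pics/s2c.png

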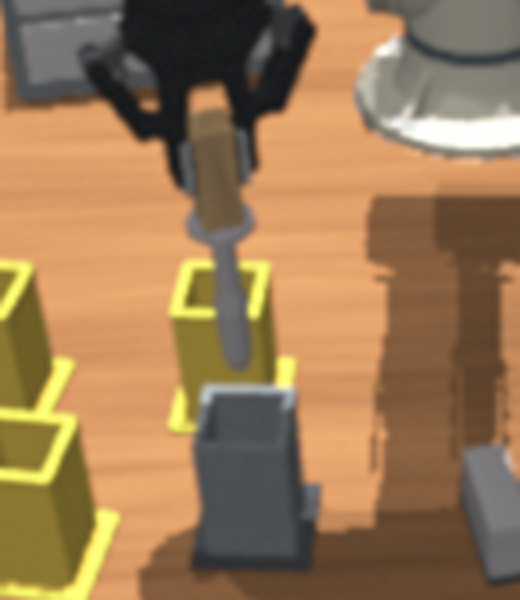

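The taper hangs over the well mouth, centred (crop 238,360 over 245,420). Descend into the well, stopping short of the sleeve.

```bash
python3 -m pendant '[{"delta_pos":[1,0,-14],"turn":[0,0,0]},{"delta_pos":[0,0,-14],"turn":[0,0,0]},{"delta_pos":[0,0,-14],"turn":[0,0,0]},{"delta_pos":[0,0,-14],"turn":[0,0,0]},{"delta_pos":[0,0,-14],"turn":[0,0,0]},{"delta_pos":[0,0,-14],"turn":[0,0,0]},{"delta_pos":[0,0,-10],"turn":[0,0,0]},{"delta_pos":[0,0,0],"turn":[0,0,0]}]'
python3 -m pendant '[{"delta_pos":[0,0,-4],"turn":[0,0,0]},{"delta_pos":[0,0,-4],"turn":[0,0,0]},{"delta_pos":[0,0,-4],"turn":[0,0,0]},{"delta_pos":[0,0,-4],"turn":[0,0,0]},{"delta_pos":[0,0,0],"turn":[0,0,0]},{"delta_pos":[0,0,0],"turn":[0,0,0]}]'
```

```text
time_s: 5.9
ee_pos: [561.8, -191.2, 197.7]
tcp_rot: [-3.14, 0.003, 0.314]
ft_force: [0.3, -0.2, -2.9]
width: 0.294
gripper_force: 78.7
time_s: 6.5
ee_pos: [562.6, -192.1, 183.3]
tcp_rot: [3.142, 0.0, 0.313]
ft_force: [0.8, -1.2, -2.6]
width: 0.295
gripper_force: 78.8
```

```bash
python3 -m pendant '[{"delta_pos":[0,0,-2],"turn":[0,0,0]},{"delta_pos":[0,0,-2],"turn":[0,0,0]},{"delta_pos":[0,0,-2],"turn":[0,0,0]},{"delta_pos":[0,0,-2],"turn":[0,0,0]},{"delta_pos":[0,0,0],"turn":[0,0,0]}]'
python3 -m pendant '[{"delta_pos":[0,0,-2],"turn":[0,0,0]},{"delta_pos":[0,0,-2],"turn":[0,0,0]},{"delta_pos":[0,0,-2],"turn":[0,0,0]},{"delta_pos":[0,0,0],"turn":[0,0,0]},{"delta_pos":[0,0,0],"turn":[0,0,0]}]'
```

```text
time_s: 7.0
ee_pos: [562.4, -191.9, 174.9]
tcp_rot: [-3.141, 0.001, 0.313]
ft_force: [1.1, -0.3, -1.3]
width: 0.295
gripper_force: 78.8
time_s: 7.5
ee_pos: [562.6, -191.7, 169.1]
tcp_rot: [-3.141, -0.0, 0.313]
ft_force: [0.5, 0.3, -3.4]
width: 0.294
gripper_force: 79.1
```

```bash
python3 -m pendant '[{"delta_pos":[0,0,-1],"turn":[0,0,0]},{"delta_pos":[0,0,-1],"turn":[0,0,0]},{"delta_pos":[0,0,0],"turn":[0,0,0]},{"delta_pos":[0,0,0],"turn":[0,0,0]}]'
```

```text
time_s: 7.9
ee_pos: [562.6, -191.9, 167.2]
tcp_rot: [-3.141, -0.0, 0.313]
ft_force: [-0.1, 2.3, -2.4]
width: 0.289
gripper_force: 79.0
```

```bash
python3 -m pendant '[{"delta_pos":[0,0,-1],"turn":[0,0,0]},{"delta_pos":[0,0,-1],"turn":[0,0,0]},{"delta_pos":[0,0,0],"turn":[0,0,0]},{"delta_pos":[0,0,0],"turn":[0,0,0]}]' | sed -n 2,4p
```

```text
ee_pos: [562.6, -192.0, 165.2]
tcp_rot: [-3.142, 0.0, 0.313]
ft_force: [-0.6, 2.5, -1.3]
```

```bash
python3 -m pendant '[{"delta_pos":[0,0,-1],"turn":[0,0,0]},{"delta_pos":[0,0,0],"turn":[0,0,0]},{"delta_pos":[0,0,0],"turn":[0,0,0]}]' | sed -n 2,4p
```

```text
ee_pos: [562.6, -192.0, 164.2]
tcp_rot: [-3.142, 0.0, 0.313]
ft_force: [0.2, 1.8, -1.5]
```

```bash
python3 -m pendant '[{"delta_pos":[0,0,-1],"turn":[0,0,0]},{"delta_pos":[0,0,0],"turn":[0,0,0]},{"delta_pos":[0,0,0],"turn":[0,0,0]}]' | sed -n 2,4p
```

```text
ee_pos: [562.6, -192.0, 163.2]
tcp_rot: [-3.142, 0.0, 0.313]
ft_force: [-0.8, 2.3, -1.5]
```

```bash
python3 -m pendant '[{"delta_pos":[0,0.7,-1],"turn":[0,0,0]},{"delta_pos":[0,0,0],"turn":[0,0,0]},{"delta_pos":[0,0,0],"turn":[0,0,0]}]' | sed -n 2,4p
```

```text
ee_pos: [562.5, -191.3, 162.2]
tcp_rot: [-3.142, 0.0, 0.313]
ft_force: [0.7, 1.8, -1.6]
```

```bash
python3 -m pendant '[{"delta_pos":[0,0,-1],"turn":[0,0,0]},{"delta_pos":[0,0,0],"turn":[0,0,0]},{"delta_pos":[0,0,0],"turn":[0,0,0]}]' | sed -n 2,4p
```

```text
ee_pos: [562.5, -191.3, 161.2]
tcp_rot: [-3.142, 0.0, 0.313]
ft_force: [0.7, 2.5, -2.2]
```

```bash
python3 -m pendant '[{"delta_pos":[0,0,-1],"turn":[0,0,0]},{"delta_pos":[0,0,0],"turn":[0,0,0]},{"delta_pos":[0,0,0],"turn":[0,0,0]}]' | sed -n 2,4p
```

```text
ee_pos: [562.5, -191.3, 160.2]
tcp_rot: [-3.142, 0.0, 0.313]
ft_force: [0.4, 2.5, -1.7]
```

```bash
python3 -m pendant '[{"delta_pos":[0,0,-1],"turn":[0,0,0]},{"delta_pos":[0,0,0],"turn":[0,0,0]}]' | sed -n 2,4p
```

```text
ee_pos: [562.5, -191.3, 159.2]
tcp_rot: [-3.142, 0.0, 0.313]
ft_force: [-0.4, 2.1, -0.5]
```

```bash
python3 -m pendant '[{"delta_pos":[0,0,-1],"turn":[0,0,0]},{"delta_pos":[0,0,0],"turn":[0,0,0]}]' | sed -n 2,4p
```

```text
ee_pos: [562.5, -191.3, 158.2]
tcp_rot: [-3.141, 0.0, 0.313]
ft_force: [-0.4, 3.0, -1.9]
```

```bash
python3 -m pendant '[{"delta_pos":[0,0,-1],"turn":[0,0,0]},{"delta_pos":[0,0,0],"turn":[0,0,0]}]' | sed -n 2,4p
```

```text
ee_pos: [562.5, -191.3, 157.2]
tcp_rot: [-3.141, 0.0, 0.313]
ft_force: [-0.5, 1.8, -0.9]
```

```bash
python3 -m pendant '[{"delta_pos":[0,0,-1],"turn":[0,0,0]},{"delta_pos":[0,0,0],"turn":[0,0,0]}]' | sed -n 2,4p
```

```text
ee_pos: [562.6, -191.2, 156.3]
tcp_rot: [-3.142, -0.0, 0.313]
ft_force: [-0.5, 3.8, 0.1]
```

```bash
python3 -m pendant '[{"delta_pos":[0,0,-1],"turn":[0,0,0]},{"delta_pos":[0,0,0],"turn":[0,0,0]}]' | sed -n 2,4p
```

```text
ee_pos: [562.6, -191.2, 155.5]
tcp_rot: [3.142, -0.0, 0.313]
ft_force: [-1.8, 4.0, 1.7]
```

```bash
python3 -m pendant '[{"delta_pos":[-0.3,1,0],"turn":[0,0,0]},{"delta_pos":[0,0,0],"turn":[0,0,0]}]' | sed -n 2,4p
```

```text
ee_pos: [562.5, -190.7, 155.5]
tcp_rot: [3.141, -0.0, 0.313]
ft_force: [-0.3, 1.7, 2.2]
```

```bash
python3 -m pendant '[{"delta_pos":[0,0,-1],"turn":[0,0,0]},{"delta_pos":[0,0,0],"turn":[0,0,0]}]' | sed -n 2,4p
```

```text
ee_pos: [562.5, -190.7, 154.8]
tcp_rot: [3.141, -0.001, 0.313]
ft_force: [-0.6, 1.6, 3.2]
```

```bash
python3 -m pendant '[{"delta_pos":[0,0,-1],"turn":[0,0,0]},{"delta_pos":[0,0,0],"turn":[0,0,0]}]' | sed -n 2,4p
```

```text
ee_pos: [562.5, -190.7, 154.2]
tcp_rot: [3.14, -0.001, 0.313]
ft_force: [-1.1, 2.2, 7.1]
```

```bash
python3 -m pendant '[{"delta_pos":[0,0,-0.7],"turn":[0,0,0]},{"delta_pos":[0,0,0],"turn":[0,0,0]}]' | sed -n 2,4p
```

```text
ee_pos: [562.6, -190.7, 154.0]
tcp_rot: [3.14, -0.001, 0.313]
ft_force: [-1.3, 3.3, 8.4]
```

```bash
python3 -m pendant '[{"delta_pos":[0,0,0],"turn":[0,0,0]},{"delta_pos":[0,0,0],"turn":[0,0,0]}]' | sed -n 2,4p
```

```text
ee_pos: [562.6, -190.7, 154.0]
tcp_rot: [3.14, -0.001, 0.313]
ft_force: [-1.3, 1.5, 8.9]
```

```bash
python3 -m pendant '[{"delta_pos":[0,0,2],"turn":[0,0,0]},{"delta_pos":[0,0,3],"turn":[0,0,0]},{"delta_pos":[0,0,4],"turn":[0,0,0]},{"delta_pos":[0,0,0],"turn":[0,0,0]},{"delta_pos":[0,0,0],"turn":[0,0,0]}]' | sed -n 2,4p
python3 -m pendant '[{"delta_pos":[0,0,0],"turn":[0,0,0]}]' | sed -n 4p
```

```text
ee_pos: [562.1, -190.3, 161.2]
tcp_rot: [-3.141, 0.001, 0.313]
ft_force: [-0.7, 0.2, -4.8]
ft_force: [0.0, 0.2, -4.4]
```

Fz went from −2.5 to −4.6 N, so the sleeve hangs on. Lift it gently.

```bash
python3 -m pendant '[{"delta_pos":[0,0,5],"turn":[0,0,0]},{"delta_pos":[0,0,8],"turn":[0,0,0]},{"delta_pos":[0,0,10],"turn":[0,0,0]},{"delta_pos":[0,0,10],"turn":[0,0,0]},{"delta_pos":[0,0,10],"turn":[0,0,0]},{"delta_pos":[0,0,10],"turn":[0,0,0]},{"delta_pos":[0,0,10],"turn":[0,0,0]},{"delta_pos":[0,0,10],"turn":[0,0,0]}]' | sed -n 2,4p
python3 -m pendant '[{"delta_pos":[0,0,10],"turn":[0,0,0]},{"delta_pos":[0,0,10],"turn":[0,0,0]},{"delta_pos":[0,0,10],"turn":[0,0,0]},{"delta_pos":[0,0,8],"turn":[0,0,0]},{"delta_pos":[0,0,4],"turn":[0,0,0]},{"delta_pos":[0,0,0],"turn":[0,0,0]},{"delta_pos":[0,0,0],"turn":[0,0,0]}]' | sed -n 2,4p
python3 - <<'E'
from m import *
p,d=robot.get_image('scene'); W=cloud('scene',d)
k=(abs(W[...,0]-562)<35)&(abs(W[...,1]+191)<30)&(W[...,2]>110)&(W[...,2]<170)
q=W[k]; print(len(q),q.mean(0),q.min(0),q.max(0))
cv2.imwrite('pics/s3c.png',cv2.resize(p[90:240,160:330],None,fx=3.5,fy=3.5,interpolation=cv2.INTER_CUBIC))
E
```

```text
ee_pos: [562.3, -190.3, 235.5]
tcp_rot: [3.142, -0.0, 0.313]
ft_force: [0.0, -0.1, -5.2]
ee_pos: [562.1, -190.2, 276.1]
tcp_rot: [-3.141, 0.001, 0.313]
ft_force: [0.7, 0.7, -6.3]
232 [ 571.55054498 -190.24680924  150.76503696] [ 544.11555017 -212.25297879  127.08549572] [ 583.33986265 -171.05055885  169.87394183]
```

View pics/s3c.png

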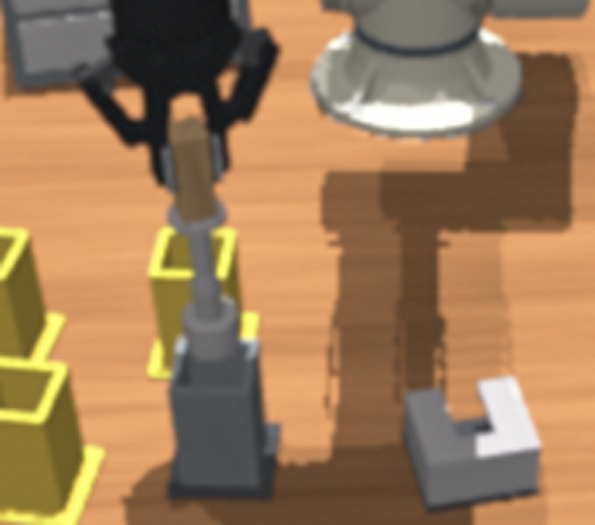

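The sleeve hangs upright on the taper (crop 210,330), clear above the well. Carry it in front of the fork.

```bash
python3 -m pendant '[{"delta_pos":[-4,10,0],"turn":[0,0,0]},{"delta_pos":[-8,22,0],"turn":[0,0,0]},{"delta_pos":[-9,25,0],"turn":[0,0,0]},{"delta_pos":[-9,25,0],"turn":[0,0,0]},{"delta_pos":[-9,25,0],"turn":[0,0,0]},{"delta_pos":[-9,25,0],"turn":[0,0,0]},{"delta_pos":[-8,25,0],"turn":[0,0,0]},{"delta_pos":[-6,24,0],"turn":[0,0,0]}]' | sed -n 2,4p
python3 -m pendant '[{"delta_pos":[0,0,-8],"turn":[0,0,0]},{"delta_pos":[0,0,-15],"turn":[0,0,0]},{"delta_pos":[0,0,-15],"turn":[0,0,0]},{"delta_pos":[0,0,-15],"turn":[0,0,0]},{"delta_pos":[0,0,-15],"turn":[0,0,0]},{"delta_pos":[0,0,-15],"turn":[0,0,0]},{"delta_pos":[0,0,-10],"turn":[0,0,0]},{"delta_pos":[0,0,0],"turn":[0,0,0]}]' | sed -n 2,4p
python3 -m pendant '[{"delta_pos":[0,0,-10],"turn":[0,0,0]},{"delta_pos":[0,0,-6],"turn":[0,0,0]},{"delta_pos":[0,0,0],"turn":[0,0,0]},{"delta_pos":[0,0,0],"turn":[0,0,0]}]' | sed -n 2,4p
python3 - <<'E'
from m import *
p,d=robot.get_image('scene'); 
W=cloud('scene',d)
k=(abs(W[...,0]-500)<30)&(abs(W[...,1]+9)<30)&(W[...,2]>3)&(W[...,2]<120)
for z in range(10,120,10):
    q=W[k&(abs(W[...,2]-z)<5)]
    if len(q): print(z,len(q),q.mean(0).round(1),np.ptp(q[:,1]).round(1))
# slot edges at plate top from initial clouds, along fork axes
for n in('top','scene'):
    W=cloud(n,np.load(n+'0.npz')['d']); k=(abs(W[...,2]-52)<4); P=W[k][:,:2]-[574,1.6]
    a=np.deg2rad(9.1); L=P@np.array([[np.cos(a),-np.sin(a)],[np.sin(a),np.cos(a)]])
    L=L[(abs(L)<60).all(1)]; f=L[(L[:,0]>-30)&(L[:,0]<10)]
    print(n,'x',np.percentile(L[:,0],[1,99]),'right',f[f[:,1]<0,1].max() if 1 else 0,'left',f[f[:,1]>0,1].min(),'outer',np.percentile(f[:,1],[1,99]))
cv2.imwrite('pics/s4c.png',cv2.resize(p[110:260,220:370],None,fx=4,fy=4,interpolation=cv2.INTER_CUBIC))
E
```

```text
ee_pos: [499.1, -7.9, 276.5]
tcp_rot: [-3.141, 0.0, 0.313]
ft_force: [0.8, -0.0, -3.9]
ee_pos: [499.0, -9.5, 181.9]
tcp_rot: [-3.141, 0.003, 0.313]
ft_force: [-0.6, -0.4, -5.1]
ee_pos: [500.4, -9.4, 167.7]
tcp_rot: [3.141, -0.0, 0.313]
ft_force: [-0.0, -0.2, -4.9]
10 6 [528.2   9.    6. ] 26.0
20 10 [513.5 -10.5  23.3] 37.0
30 28 [514.5  -9.   30.3] 37.1
40 38 [514.7 -13.7  39.6] 37.2
50 88 [505.5 -11.8  49.4] 38.2
60 17 [505.7 -11.2  60. ] 19.7
70 22 [507.2 -12.5  70.6] 19.5
80 25 [505.8 -11.7  80.1] 19.5
90 17 [503.7 -12.1  89.3] 14.2
100 16 [504.5 -13.6  99.2] 13.6
110 19 [504.3 -11.9 109.5] 13.8
top x [-35.08281001  43.12487204] right -15.305140328776792 left 14.613711061263713 outer [-43.58908199  43.17145178]
scene x [-37.151235    43.08173568] right -14.844733331759816 left 14.796313343072601 outer [-43.55497768  43.44764403]
```

View pics/s4c.png

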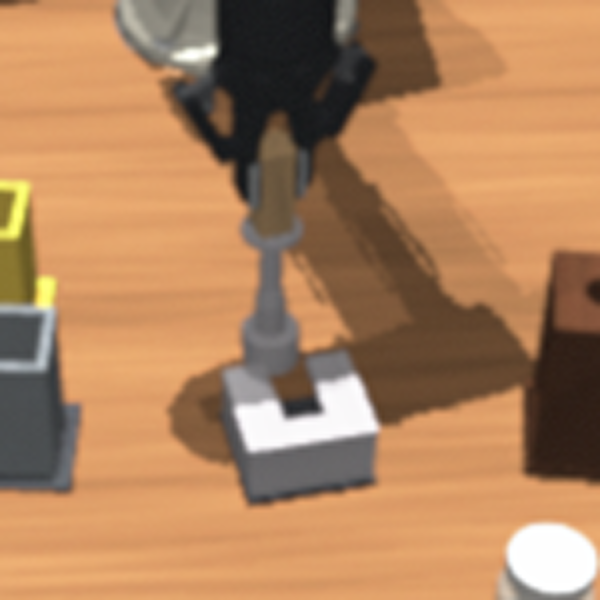

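The sleeve hangs in front of the fork, in line with the slot (crop 270,335 versus slot 298,395 with view skew). Lower it and slide in.

```bash
python3 -m pendant '[{"delta_pos":[0,0.6,-4],"turn":[0,0,0]},{"delta_pos":[0,0,-4],"turn":[0,0,0]},{"delta_pos":[0,0,0],"turn":[0,0,0]},{"delta_pos":[0,0,0],"turn":[0,0,0]}]' | sed -n 2,4p
python3 -m pendant '[{"delta_pos":[5,0.8,0],"turn":[0,0,0]},{"delta_pos":[6,1,0],"turn":[0,0,0]},{"delta_pos":[6,1,0],"turn":[0,0,0]},{"delta_pos":[6,1,0],"turn":[0,0,0]},{"delta_pos":[5,0.8,0],"turn":[0,0,0]},{"delta_pos":[0,0,0],"turn":[0,0,0]}]' | sed -n 2,4p
```

```text
ee_pos: [500.2, -8.8, 159.4]
tcp_rot: [3.142, 0.0, 0.313]
ft_force: [0.3, 0.2, -5.6]
ee_pos: [529.0, -4.0, 159.4]
tcp_rot: [3.142, 0.0, 0.313]
ft_force: [-0.0, 0.1, -5.1]
```

```bash
python3 -m pendant '[{"delta_pos":[5,0.8,0],"turn":[0,0,0]},{"delta_pos":[6,1,0],"turn":[0,0,0]},{"delta_pos":[5,0.8,0],"turn":[0,0,0]},{"delta_pos":[4,0.6,0],"turn":[0,0,0]},{"delta_pos":[0,0,0],"turn":[0,0,0]}]' | sed -n 2,4p
```

```text
ee_pos: [548.8, -0.8, 159.4]
tcp_rot: [3.142, 0.0, 0.313]
ft_force: [0.1, -0.0, -4.6]
```

```bash
python3 -m pendant '[{"delta_pos":[5,0.8,0],"turn":[0,0,0]},{"delta_pos":[6,1,0],"turn":[0,0,0]},{"delta_pos":[6,1,0],"turn":[0,0,0]},{"delta_pos":[5,0.8,0],"turn":[0,0,0]},{"delta_pos":[4,0.6,0],"turn":[0,0,0]},{"delta_pos":[0,0,0],"turn":[0,0,0]},{"delta_pos":[0,0,0],"turn":[0,0,0]}]' | sed -n 2,4p
```

```text
ee_pos: [574.2, 3.3, 159.4]
tcp_rot: [-3.142, 0.0, 0.313]
ft_force: [0.8, 0.2, -5.0]
```

```bash
python3 -m pendant '[{"delta_pos":[0,0,1],"turn":[0,0,0]},{"delta_pos":[0,0,1],"turn":[0,0,0]},{"delta_pos":[0,0,1],"turn":[0,0,0]},{"delta_pos":[0,0,1],"turn":[0,0,0]},{"delta_pos":[0,0,0],"turn":[0,0,0]}]' | sed -n 2,4p
```

```text
ee_pos: [574.2, 3.3, 163.7]
tcp_rot: [-3.142, -0.0, 0.313]
ft_force: [0.0, -0.3, -5.4]
```

```bash
python3 -m pendant '[{"delta_pos":[0,0,1],"turn":[0,0,0]},{"delta_pos":[0,0,1],"turn":[0,0,0]},{"delta_pos":[0,0,0],"turn":[0,0,0]}]' | sed -n 2,4p
```

```text
ee_pos: [574.2, 3.3, 165.3]
tcp_rot: [-3.141, 0.001, 0.313]
ft_force: [-0.1, -0.1, -7.3]
```

```bash
python3 -m pendant '[{"delta_pos":[0,0,1],"turn":[0,0,0]},{"delta_pos":[0,0,1],"turn":[0,0,0]},{"delta_pos":[0,0,0],"turn":[0,0,0]}]' | sed -n 2,4p
```

```text
ee_pos: [574.7, 3.2, 168.7]
tcp_rot: [3.141, -0.002, 0.313]
ft_force: [-0.9, -0.1, -2.7]
```

Stripped (Fz back to −2.7 N). Continue straight up and check the sleeve.

```bash
python3 -m pendant '[{"delta_pos":[0,0,3],"turn":[0,0,0]},{"delta_pos":[0,0,4],"turn":[0,0,0]},{"delta_pos":[0,0,4],"turn":[0,0,0]},{"delta_pos":[0,0,4],"turn":[0,0,0]},{"delta_pos":[0,0,4],"turn":[0,0,0]},{"delta_pos":[0,0,4],"turn":[0,0,0]},{"delta_pos":[0,0,5],"turn":[0,0,0]},{"delta_pos":[0,0,5],"turn":[0,0,0]}]' | sed -n 2,4p
python3 -m pendant '[{"delta_pos":[0,0,10],"turn":[0,0,0]},{"delta_pos":[0,0,15],"turn":[0,0,0]},{"delta_pos":[0,0,20],"turn":[0,0,0]},{"delta_pos":[0,0,20],"turn":[0,0,0]},{"delta_pos":[0,0,20],"turn":[0,0,0]},{"delta_pos":[0,0,15],"turn":[0,0,0]},{"delta_pos":[0,0,0],"turn":[0,0,0]}]' | sed -n 2,4p
python3 -m pendant '[{"delta_pos":[0,20,0],"turn":[0,0,0]},{"delta_pos":[0,30,0],"turn":[0,0,0]},{"delta_pos":[0,35,0],"turn":[0,0,0]},{"delta_pos":[0,35,0],"turn":[0,0,0]},{"delta_pos":[0,30,0],"turn":[0,0,0]},{"delta_pos":[0,25,0],"turn":[0,0,0]},{"delta_pos":[0,18,0],"turn":[0,0,0]},{"delta_pos":[0,0,0],"turn":[0,0,0]}]' | sed -n 2,4p
python3 - <<'E'
from m import *
p,d=robot.get_image('scene'); p2,d2=robot.get_image('top'); W=cloud('top',d2)
k=(abs(W[...,0]-574)<25)&(abs(W[...,1]-1.6)<25)&(W[...,2]>0)&(W[...,2]<44)
q=W[k]; print(len(q),q.mean(0),q.min(0),q.max(0))
W=cloud('scene',d)
for z in range(140,260,10):
    q=W[(abs(W[...,0]-573)<20)&(abs(W[...,1]-197)<20)&(abs(W[...,2]-z)<5)]
    if len(q): print(z,len(q),q.mean(0).round(1),np.ptp(q[:,1]).round(1),q[:,2].min().round(1))
a=cv2.resize(p[90:240,260:420],None,fx=3,fy=3,interpolation=cv2.INTER_CUBIC);b=cv2.resize(p2[190:240,190:255],None,fx=5,fy=5,interpolation=cv2.INTER_CUBIC)
b=cv2.copyMakeBorder(b,0,a.shape[0]-b.shape[0],0,0,0); print(a.shape); cv2.imwrite('pics/s5.png',np.hstack([a,b])[:, :800])
E
```

```text
ee_pos: [574.3, 3.3, 201.0]
tcp_rot: [3.142, -0.0, 0.313]
ft_force: [-0.6, -0.6, -1.6]
ee_pos: [575.3, 3.2, 303.7]
tcp_rot: [3.14, -0.005, 0.313]
ft_force: [0.5, -0.1, -2.0]
ee_pos: [573.9, 198.3, 299.3]
tcp_rot: [-3.141, 0.002, 0.315]
ft_force: [0.5, -0.2, -1.7]
188 [571.05841436   2.11921628  25.34419747] [549.26865348 -15.0077695    2.38391209] [597.91467389  22.38818415  42.77677867]
140 2 [583.3 195.3 135.4] 20.5 135.4
160 10 [577.  195.5 161.1] 12.5 155.3
170 19 [578.5 194.5 170.7] 17.2 166.2
180 23 [579.4 194.8 180.6] 16.4 175.7
190 26 [578.5 194.1 190. ] 19.3 185.7
200 25 [579.9 193.4 199.8] 20.1 195.0
210 33 [579.8 194.5 209.9] 18.7 205.0
220 27 [577.9 193.4 219.8] 17.1 215.6
230 21 [578.1 195.  229.9] 15.7 225.0
240 24 [577.7 193.8 239.8] 13.6 235.1
250 21 [577.7 194.9 249.4] 14.1 245.0
(450, 480, 3)
```

View pics/s5.png

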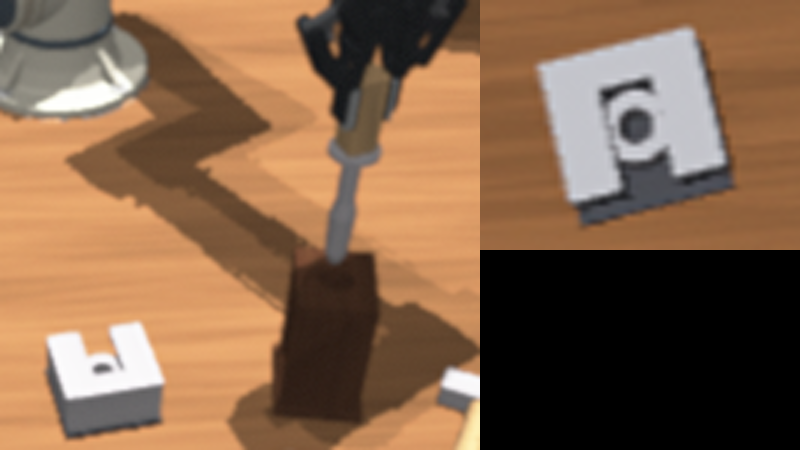

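The sleeve stands centred under the slot (its bore at right panel 155,125) and the mandrel is near the stand. Align and lower.

```bash
python3 -c "
from h import *; print(ray('top',221,215,36))"
python3 -m pendant '[{"delta_pos":[-1.7,6,0],"turn":[0,0,0]},{"delta_pos":[0,0,0],"turn":[0,0,0]},{"delta_pos":[0,0,0],"turn":[0,0,0]},{"delta_pos":[0,0,-8],"turn":[0,0,0]},{"delta_pos":[0,0,-10],"turn":[0,0,0]},{"delta_pos":[0,0,-10],"turn":[0,0,0]},{"delta_pos":[0,0,0],"turn":[0,0,0]}]' | sed -n 2,4p
```

```text
[573.6504833   1.6473238  36.       ]
ee_pos: [571.6, 201.9, 270.0]
tcp_rot: [3.141, 0.004, 0.313]
ft_force: [0.2, -0.3, -2.8]
```

```bash
python3 -m pendant '[{"delta_pos":[0,0,-10],"turn":[0,0,0]},{"delta_pos":[0,0,-10],"turn":[0,0,0]},{"delta_pos":[0,0,-10],"turn":[0,0,0]},{"delta_pos":[0,0,-10],"turn":[0,0,0]},{"delta_pos":[0,0,0],"turn":[0,0,0]}]' | sed -n 2,4p
```

```text
ee_pos: [571.7, 202.0, 230.4]
tcp_rot: [3.141, 0.004, 0.313]
ft_force: [0.3, 0.4, -2.3]
```

```bash
python3 -m pendant '[{"delta_pos":[0.5,2,-8],"turn":[0,0,0]},{"delta_pos":[0,0,-15],"turn":[0,0,0]},{"delta_pos":[0,0,-15],"turn":[0,0,0]},{"delta_pos":[0,0,-15],"turn":[0,0,0]},{"delta_pos":[0,0,-8],"turn":[0,0,0]},{"delta_pos":[0,0,0],"turn":[0,0,0]},{"delta_pos":[0,0,0],"turn":[0,0,0]}]' | sed -n 2,4p
```

```text
ee_pos: [573.5, 204.4, 172.3]
tcp_rot: [3.141, -0.001, 0.313]
ft_force: [0.0, 0.6, -2.3]
```

```bash
python3 -m pendant '[{"delta_pos":[0,0,-2],"turn":[0,0,0]},{"delta_pos":[0,0,-2],"turn":[0,0,0]},{"delta_pos":[0,0,0],"turn":[0,0,0]},{"delta_pos":[0,0,0],"turn":[0,0,0]}]' | sed -n 2,4p
```

```text
ee_pos: [573.1, 204.3, 167.7]
tcp_rot: [3.142, -0.0, 0.313]
ft_force: [0.5, -0.2, -2.4]
```

```bash
python3 -m pendant '[{"delta_pos":[0,0,-2],"turn":[0,0,0]},{"delta_pos":[0,0,-1],"turn":[0,0,0]},{"delta_pos":[0,0,0],"turn":[0,0,0]}]' | sed -n 2,4p
```

```text
ee_pos: [572.9, 204.2, 164.3]
tcp_rot: [3.142, 0.001, 0.313]
ft_force: [0.0, -0.5, -2.3]
```

```bash
python3 -m pendant '[{"delta_pos":[0,0,-1],"turn":[0,0,0]},{"delta_pos":[0,0,0],"turn":[0,0,0]}]' | sed -n 2,4p
```

```text
ee_pos: [573.2, 204.3, 163.8]
tcp_rot: [3.142, -0.0, 0.313]
ft_force: [0.1, 0.7, -0.5]
```

Collar is touching the plate. Open and withdraw.

```bash
python3 -m pendant '[{"delta_pos":[0,0,-0.4],"turn":[0,0,0]},{"delta_pos":[0,0,0],"turn":[0,0,0]}]' | sed -n 2,4p
python3 -m pendant '[{"delta_pos":[0,0,0],"turn":[0,0,0]},{"delta_pos":[0,0,0],"turn":[0,0,0]},{"delta_pos":[0,0,0],"turn":[0,0,0]},{"delta_pos":[0,0,0],"turn":[0,0,0]},{"delta_pos":[0,0,0],"turn":[0,0,0]},{"delta_pos":[0,0,0],"turn":[0,0,0]}]' -1 | sed -n 2,5p
python3 -m pendant '[{"delta_pos":[0,0,10],"turn":[0,0,0]},{"delta_pos":[0,0,20],"turn":[0,0,0]},{"delta_pos":[0,0,25],"turn":[0,0,0]},{"delta_pos":[0,0,25],"turn":[0,0,0]},{"delta_pos":[0,0,25],"turn":[0,0,0]},{"delta_pos":[0,0,0],"turn":[0,0,0]}]' | sed -n 2,5p
python3 -m pendant '[{"delta_pos":[-30,25,0],"turn":[0,0,0]},{"delta_pos":[-35,30,0],"turn":[0,0,0]},{"delta_pos":[-35,30,0],"turn":[0,0,0]},{"delta_pos":[-35,30,0],"turn":[0,0,0]},{"delta_pos":[-30,25,0],"turn":[0,0,0]},{"delta_pos":[0,0,0],"turn":[0,0,0]}]' | sed -n 1,3p
python3 - <<'E'
from m import *
p,d=robot.get_image('scene'); q,e=robot.get_image('top')
for n,a in(('scene',(p,d)),('top',(q,e))):
    band(n,*a,(571,203),40,198,214,'handle')
    band(n,*a,(571,203),60,124,136,'stand')
cv2.imwrite('pics/s6.png',p)
E
```

```text
ee_pos: [573.2, 204.3, 163.8]
tcp_rot: [3.142, -0.001, 0.313]
ft_force: [-2.2, -0.1, 1.7]
ee_pos: [573.1, 204.3, 163.2]
tcp_rot: [-3.142, -0.0, 0.313]
ft_force: [0.4, -0.0, 0.6]
width: 0.998
ee_pos: [574.7, 204.5, 273.4]
tcp_rot: [-3.141, -0.008, 0.313]
ft_force: [-0.5, 0.2, 0.5]
width: 1.005
time_s: 26.5
ee_pos: [405.1, 346.7, 268.7]
tcp_rot: [-3.14, -0.0, 0.318]
scene handle 96 rect [572.5 200.6] [27.5 26.2] 19.9 mean [576.2 200.1 205.3] zmed 206.1
scene stand 417 rect [569.3 203.5] [70.1 85.2] 79.9 mean [582.  200.2 131.7] zmed 132.0
top handle 127 rect [573.3 201.5] [26.  26.2] 20.9 mean [572.6 200.2 207.1] zmed 207.8
top stand 540 rect [571.7 202.7] [72.  80.6] 80.0 mean [566.7 198.8 132.7] zmed 132.9
```

View pics/s6.png

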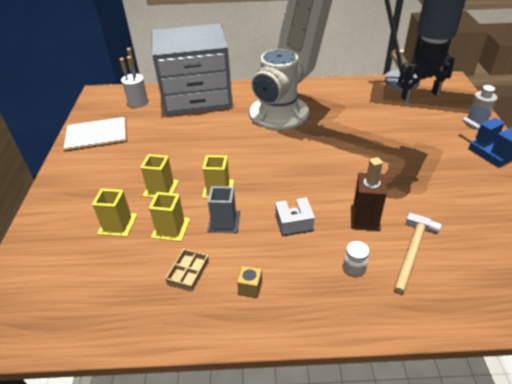

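The mandrel hangs upright in its stand (372,190), about 2 mm off the hole's axis. The sleeve is in the fork (295,213) and nothing else has moved.

```bash
python3 -c "
from bench import robot; print(robot.hand_in())"
```

```text
the job is handed in; nothing more can be done
None
```

The job is handed in: the sleeve stands stripped on the fork's base about 1 mm from its middle, and the mandrel is back in its stand with the collar down on the plate. The hand-in gave no verdict.

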